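Put the hitch balls back on their slotted racks

ROBOT

A 6-joint arm with a two-finger parallel gripper is mounted at the origin on the work surface. World frame = base frame: x ahead of the robot, y to its left, z up, the work surface at z = 0. Lengths are in m, angles in rad, forces in N, time in s.
With the tool pointing down it reaches from about 0.275 to 0.825 m from the base axis. Payload 4.9 kg.
Tool frame: the origin (TCP) lies between the finger pads; the fingertips stand 8 mm ahead of it and the grasp point (between the pads) lies 11 mm behind it; z points along the fingers, y is the line along which they close (so a half turn about z gives the same grasp; the last joint's range is limited). The gripper opens to 85 mm and grips with 20 to 120 N. Pads are 22 mm wide; open, the fingers measure 114 mm over their backs; the gripper's body (76 mm by 85 mm) begins 54 mm behind the grasp point. The pads swing forward as they close: fully open they stand 13 mm farther back than shut.
Start: joints at [-1.346, 0.326, -0.193, 1.052, 0, 1.437], TCP at [0.193, -0.515, 0.239] pointing down, gripper open.
Joint ranges: [-2.65, 2.65], [-0.97, 1.79], [-1.3, 1.35], [-1.93, 2.1], [-1.47, 1.37], [-3.14, 3.14]. Speed limits (rad/s): [2.57, 2.57, 3.14, 3.14, 3.14, 3.14].

INTERFACE

Orientations are given as a unit quaternion [x, y, z, w].
In Python, from plant import readout, imaging, env gives the robot as it stands. The module is installed in compiled form; this text tells all that it offers.
- The arm moves only by the tool step_arm, never from a script. Its argument "steps" is a list of rows, each an object with "dp": the shift along the tool's x, y, z in cm, a list of three; "spin": the turn about the tool's z in degrees; "claw": the opening, from 0 (shut) to 1 (fully open). A call has 1 to 12 rows; each row shifts and turns the commanded pose from where the row before left it, along the tool's axes as they then stand; what a row does not reach is not made up. A row lasts 1/12 s, in which the tool goes at most 41.7 mm and 7.16 degrees, less where a joint would pass 70% of its speed; a pose out of reach is approached as far as the arm can. A call is refused whole if a number of a shift passes 4.17 or a number of a turn 7.16, either way. A call with a gripper value outside its range is refused whole. The fingers move at their own pace and stop on an object; "squeeze" is the grip in N (left out, the last holds). Time passes only in rows, so rows that do not move let the fingers close. It gives the time, the measured TCP pose, the force, the opening and the grip force at its end, in the units of the state.
- readout.get_state(): the state, without advancing time (a new reading comes with each control period).
- imaging.capture(name): name is "scene" or "top" or "wrist"; returns a dict with "img" (384x512x3 uint8, red, green, blue), "fovy" (degrees; the focal length in pixels is half the picture's height over the tangent of half this angle, whatever the lens; pixels are square), "cx", "cy" (the principal point, pixels), "origin" and "attitude" of the camera in the world. Camera axes: x right, y down, z forward; pixel columns grow to the right and rows downward; lengths in m; the calibration is good to about 2 mm. A picture is of the moment at which its call begins. There is no depth.
- env.hand_in(): hands the job in; it is judged then, once.
The state is a dict: "time_s": time; "qpos": joint angles; "qd": joint speeds; "joint_efforts": joint torques, N m; "tcp_pos": TCP position; "orientation": TCP orientation; "force": force on the tool from outside, world axes, zero at the start; "moment": the same for the moment, N m; "width": finger opening in m; "finger_force": force on a finger pad.
Only numpy, scipy, OpenCV 4.12 (cv2) and the standard library are available. Lean on these libraries where they do the work, as an engineer would, in place of code of your own. Each camera call takes 0.05 s, during which the arm holds its last target. There are 200 camera calls.

TASK

The thin-shanked hitch ball has been hung in the wrong rack: take it out of the wide-slotted rack and hang it in the narrow-slotted one, and hang the thick-shanked hitch ball that stands on the counter in the wide-slotted rack. Each must end upright at the closed end of the slot's side leg, flange resting on the plate and nut beneath it, so thread the shank in and out by the slot's open mouth. Leave the other goods on the counter undisturbed.

Things in the scene. Friction and masses are not known exactly. Their poses are not given: they have to be found in the camera images.
- thin_hitch: Bare steel hitch ball with the thin shank (19 mm diameter), 0.45 kg; starts hanging in the wide rack's side leg. From its underside up: hex nut 40 mm across corners, fixed, 0 to 18 mm; bare shank 18 to 52 mm; round flange 48 mm diameter, 52 to 62 mm; ball 50 mm diameter centred at 90 mm; flat top at 113 mm. Origin at the centre of the nut's underside, z towards the ball.
- thin_hitch_ball (a point): centre of the thin-shanked hitch ball's 50 mm ball, 90 mm above its underside
- thick_hitch: Bare steel hitch ball with the thick shank (26 mm diameter), 0.6 kg; starts standing upright on its nut on the counter. Nut 48 mm across corners; flange, ball, all heights and origin as for the thin one.
- thick_hitch_ball (a point): centre of the thick-shanked hitch ball's 50 mm ball, 90 mm above its underside
- narrow_rack: Grey rack fixed to the counter: a plate 8 mm thick, top 85 mm up, on four 12 mm posts 8 mm in from its corners. An L-shaped slot 23 mm wide runs from the mouth in its front edge along x (y = 0) to the corner above the origin, then turns into a side leg along its +y. Plate spans x -70..55, y -50..72 mm; yellow strip 16 mm high on its rear edge. Origin on the counter, z up.
- narrow_rack_mouth (a point): middle of the slot's open mouth in the front edge (x = -70 mm), narrow rack, at plate top; axes as the rack. Two splayed steel guide lips, 8 mm thick, stick out 20 mm in front of it at plate level, one each side of the slot
- narrow_rack_corner (a point): centre line of the slot at its right-angled corner, narrow rack, at plate top; axes as the rack
- narrow_rack_end (a point): axis of a shank standing at the closed end of the side leg (x = 0, y = +40 mm), narrow rack, at plate top; axes as the rack
- wide_rack: Grey rack fixed to the counter: a plate 8 mm thick, top 85 mm up, on four 12 mm posts 8 mm in from its corners. An L-shaped slot 30 mm wide runs from the mouth in its front edge along x (y = 0) to the corner above the origin, then turns into a side leg along its -y. Plate spans x -70..55, y -72..50 mm; yellow strip 16 mm high on its rear edge. Origin on the counter, z up.
- wide_rack_mouth (a point): middle of the slot's open mouth in the front edge (x = -70 mm), wide rack, at plate top; axes as the rack. Two splayed steel guide lips, 8 mm thick, stick out 20 mm in front of it at plate level, one each side of the slot
- wide_rack_corner (a point): centre line of the slot at its right-angled corner, wide rack, at plate top; axes as the rack
- wide_rack_end (a point): axis of a shank standing at the closed end of the side leg (x = 0, y = -40 mm), wide rack, at plate top; axes as the rack
- spray_can: spray can standing upright, black with a white label, 52 mm diameter, 145 mm tall; origin at the centre of its underside. Bystander.
- carton: small cardboard carton with an orange band, 50 x 65 mm, 90 mm tall; origin at the centre of its underside. Bystander.
- grease_tin: round jar of grease, 64 mm diameter, 80 mm tall; origin at the centre of its underside. Bystander.
- spacer_tube: short plain steel tube standing on end, 48 mm outer diameter, 70 mm tall; origin at the centre of its underside. Bystander.
- wrench: steel wrench lying flat, 190 mm long, lying along its own x. Bystander.
- drawbar_pin: steel pin with a red bent handle lying flat, shaft 22 mm diameter and 120 mm long along its own x, handle 35 mm to the side; origin under the middle of the shaft. Bystander.
Not all that is in view belongs to the job. Leave any purple or red look-alike of the thick_hitch alone.

How it is judged:
At the end, for the whole second after the job is handed in: Thin-shanked ball in the narrow rack, thick-shanked one in the wide rack: each shank axis within 12 mm of the side leg's end point, flange on the plate (nut underside 28 to 38 mm above the counter), upright within 0.1 rad, at rest (horizontal distance between thin_hitch and narrow_rack_end below 0.012 m and z of thin_hitch in the frame of narrow_rack between 0.028 and 0.038 m and angle between each of thin_hitch, thick_hitch's own z axis and vertical below 0.1 rad and linear speed of each of thin_hitch, thick_hitch below 0.02 m/s and angular speed of each of thin_hitch, thick_hitch below 0.2 rad/s and horizontal distance between thick_hitch and wide_rack_end below 0.012 m and z of thick_hitch in the frame of wide_rack between 0.028 and 0.038 m); the robot touches nothing.
It fails at once if one of the other goods is disturbed: moved more than 30 mm, or a standing one tipped more than 0.4 rad (distance of any of spray_can, carton, grease_tin, spacer_tube, wrench, drawbar_pin from where it was at the start of the episode above 0.03 m or angle between any of spray_can, carton, grease_tin, spacer_tube's own z axis and vertical above 0.4 rad).
It also fails if it takes over 72 s, if anything falls off the work surface, if the arm or the gripper's body presses on something with over 40 N, if the wrist force passes 120 N, or if a joint passes its speed limit or range.

## Working session

There is one attempt and no reset: what is moved stays moved. The work goes in short steps, Python scripts to look and compute and a tool call to move; the robot and the scene stay as the last step left them, time stands still between calls to the robot, and variables do not carry over. Pictures are saved under pics/ and viewed, at most 10 in all, crops included, and the job is handed in when it is done.

Besides the shell and the picture viewer there is one more tool, called as a command line: name --argument value ..., lists and objects as JSON in quotes. step_arm: Moves the arm, as the interface text tells. Its arguments: {"type":"object","properties":{"steps":{"type":"array","items":{"type":"object","properties":{"dp":{"type":"array","items":{"type":"number"}},"spin":{"type":"number"},"claw":{"type":"number"}}}},"squeeze":{"type":"number"}},"required":["steps"]}

```bash
mkdir -p pics; cat > h.py <<'E'
from plant import readout, imaging, env
import numpy as np, cv2
from scipy.spatial.transform import Rotation as R
def cap(n,save=None):
    c=imaging.capture(n)
    if save: cv2.imwrite(f'pics/{save}.png',c['img'][:,:,::-1])
    return c
def rot(c):
    a=np.array(c['attitude'],float)
    return R.from_quat(a).as_matrix() if a.size==4 else a.reshape(3,3)
def ray(c,u,v,z):
    f=c['img'].shape[0]/2/np.tan(np.radians(c['fovy'])/2)
    d=rot(c)@np.array([(u-c['cx'])/f,(v-c['cy'])/f,1]); o=np.array(c['origin'])
    return o+d*(z-o[2])/d[2]
def proj(c,p):
    f=c['img'].shape[0]/2/np.tan(np.radians(c['fovy'])/2)
    q=rot(c).T@(np.array(p)-np.array(c['origin'])); return [c['cx']+f*q[0]/q[2],c['cy']+f*q[1]/q[2]]
E
python3 - <<'E'
from h import *
import pickle
a=cap('top');b=cap('scene');w=cap('wrist')
pickle.dump((a,b,w),open('c0.pkl','wb'))
cv2.imwrite('pics/top.png',cv2.resize(a['img'][:,:,::-1],(800,600)))
cv2.imwrite('pics/scene.png',cv2.resize(b['img'][:,:,::-1],(800,600)))
for c in(a,b,w): print({k:v for k,v in c.items() if k!='img'})
print(readout.get_state())
E
```

```text
{'fovy': 47.87040460547743, 'cx': 263.08709376424076, 'cy': 191.98286310249168, 'origin': array([0.5033207 , 0.01110185, 1.26262703]), 'attitude': array([ 0.71315744, -0.70020114,  0.02959375, -0.01578074])}
{'fovy': 45.11852830420438, 'cx': 253.1885486159167, 'cy': 192.8668089829689, 'origin': array([1.45476408, 0.14488709, 1.15408972]), 'attitude': array([ 0.60765979,  0.71775901, -0.2578087 , -0.22159932])}
{'fovy': 62.72505858275091, 'cx': 255.6575836810402, 'cy': 186.26514831829414, 'origin': array([ 0.27076963, -0.48478486,  0.37320771]), 'attitude': array([ 0.81101863, -0.56242902, -0.09194212,  0.13217045])}
{'time_s': 0.15, 'qpos': array([-1.34620362e+00,  3.26772887e-01, -1.93351260e-01,  1.05199075e+00,
       -1.07997654e-05,  1.43656420e+00]), 'qd': array([-1.47436077e-07, -2.54481227e-03,  2.24845103e-03, -5.73609181e-05,
        2.97928325e-04,  1.55667946e-03]), 'joint_efforts': array([ 1.58889856e-03, -4.43703139e+01,  2.62664258e+01,  1.03575579e-02,
        1.47472850e-06,  1.73139561e-06]), 'tcp_pos': array([ 0.19304111, -0.51455438,  0.23868322]), 'orientation': array([ 9.83948504e-01,  1.78451413e-01, -3.51709477e-05, -6.58368818e-04]), 'force': array([-0.33864485, -0.75854808, -0.4880231 ]), 'moment': array([ 0.03486082, -0.01116652, -0.01875716]), 'finger_force': 0.0, 'width': 0.08555664990490915}
```

View pics/top.png

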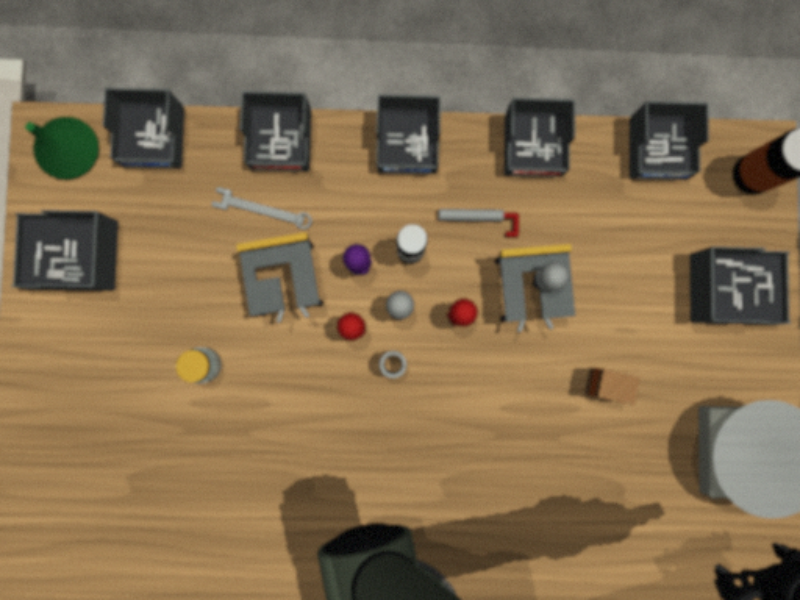

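View pics/scene.png

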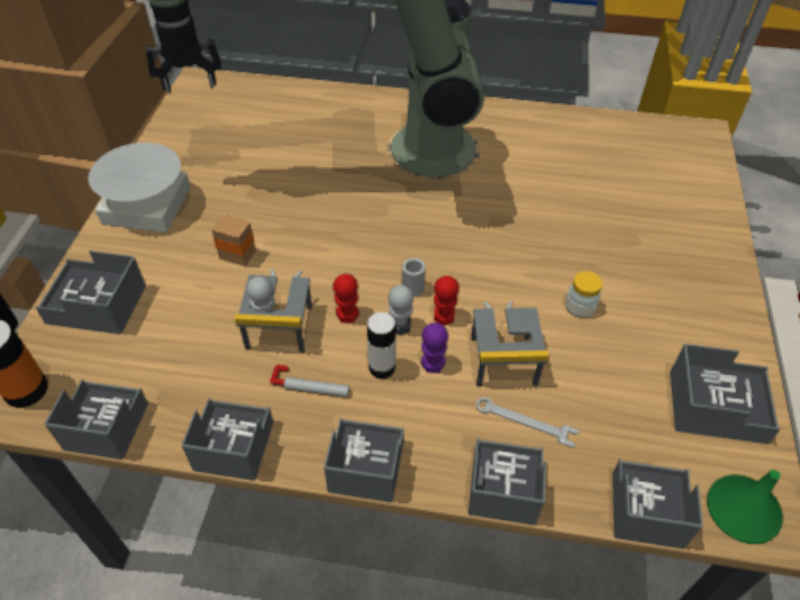

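Top view (800x600 px): candidates for the thick hitch are the grey ball at (400,305), red ones at (351,326) and (463,312), and purple at (357,260). The steel tube at (392,365) and the hung grey ball at (552,277) could also be confused with it. By the description, thick_hitch is the grey one at (400,305) and thin_hitch is the hung one at (552,277). The wide rack is on the right with its leg towards −y, and the narrow rack is on the left.

```bash
python3 - <<'E'
from h import *
import pickle
a,b,w=pickle.load(open('c0.pkl','rb'))
s=1.5625
for n,u,v,z in [('thick',400,305,.09),('thin',552,277,.123),('redL',351,326,.09),('redR',463,312,.09),('purple',357,260,.09),('spray',412,240,.145),('tube',392,365,.07),('wmouth',534,322,.085),('nmouth',290,314,.085)]:
    print(n,ray(a,u/s,v/s,z).round(3))
hsv=cv2.cvtColor(a['img'],cv2.COLOR_RGB2HSV)
m=cv2.inRange(hsv,(20,150,100),(32,255,255))
n,l,st,ce=cv2.connectedComponentsWithStats(m)
for i in range(1,n):
    if st[i,4]>60:
        pts=np.argwhere(l==i)[:,::-1].astype(np.float32)
        r=cv2.boxPoints(cv2.minAreaRect(pts)); print(st[i],[ray(a,*p,.101)[:2].round(3) for p in r])
i=cv2.resize(a['img'][145:225,140:380,::-1],None,fx=3.3,fy=3.3,interpolation=cv2.INTER_CUBIC)
cv2.imwrite('pics/crop.png',i)
E
```

```text
thick [0.57  0.008 0.09 ]
thin [ 0.62  -0.25   0.123]
redL [0.532 0.092 0.09 ]
redR [ 0.56  -0.102  0.09 ]
purple [0.647 0.084 0.09 ]
spray [ 0.676 -0.01   0.145]
tube [0.465 0.02  0.07 ]
wmouth [ 0.545 -0.227  0.085]
nmouth [0.551 0.199 0.085]
[151 149  46  12 232] [array([0.671, 0.294]), array([0.694, 0.173]), array([0.68, 0.17]), array([0.657, 0.291])]
[320 156  46   8 218] [array([ 0.671, -0.163]), array([ 0.682, -0.286]), array([ 0.668, -0.287]), array([ 0.657, -0.164])]
[113 224  21  21 341] [array([0.485, 0.387]), array([0.486, 0.334]), array([0.433, 0.332]), array([0.432, 0.385])]
```

View pics/crop.png

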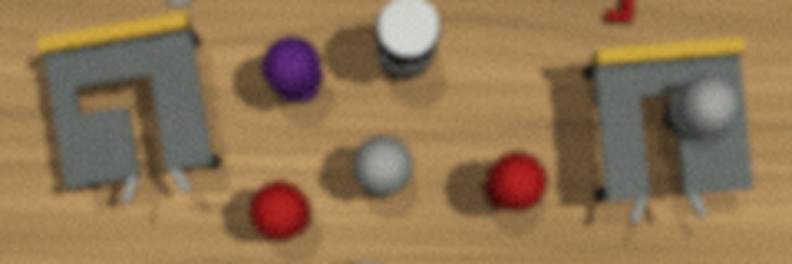

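The close crop confirms it: the plain grey hitch at crop (384,165) stands between the red ones at (280,210) and (516,180) and the purple one at (293,68). The thin hitch is at crop (711,103), in the wide rack's side leg.

```bash
cat >> h.py <<'E'
def go(target,yaw=None,s=None):
    """print tool-frame shift (cm) after spinning to yaw, spin (deg), for tool down"""
    s=s or readout.get_state(); p=np.array(s['tcp_pos']); M=R.from_quat(s['orientation']).as_matrix()
    y0=np.arctan2(M[1,0],M[0,0]); yaw=y0 if yaw is None else yaw
    d=np.array(target)-p; x=np.array([np.cos(yaw),np.sin(yaw),0]); y=np.array([np.sin(yaw),-np.cos(yaw),0])
    print('tcp',p.round(4),'yaw',round(y0,4),'z-axis',M[:,2].round(3),'spin',np.degrees(y0-yaw).round(2),'dp cm',(100*np.array([d@x,d@y,-d[2]])).round(2))
E
python3 - <<'E'
from h import *
import pickle
a,b,w=pickle.load(open('c0.pkl','rb'))
s=readout.get_state();M=R.from_quat(s['orientation']).as_matrix()
print('cam fwd in tool',M.T@rot(w)[:,2],'off',M.T@(w['origin']-s['tcp_pos']), 'camx in tool',M.T@rot(w)[:,0])
go([0.60,-0.21,0.25],0.09)
E
```

```text
cam fwd in tool [-3.17963991e-01  5.54655869e-04  9.48102628e-01] off [ 0.08325459 -0.00075323 -0.13450982] camx in tool [-7.83380195e-04  9.99999334e-01 -8.47737543e-04]
tcp [ 0.193  -0.5146  0.2387] yaw 0.3588 z-axis [-0.     0.001 -1.   ] spin 15.4 dp cm [ 43.27 -26.67  -1.13]
```

step_arm --steps '[{"dp": [0, 0, -1], "spin": 5.1, "claw": 1}, {"dp": [0, 0, 0], "spin": 5.1}, {"dp": [0, 0, 0], "spin": 5.2}, {"dp": [3.0, -2.0, 0]}, {"dp": [3.0, -2.0, 0]}, {"dp": [3.0, -2.0, 0]}, {"dp": [3.0, -2.0, 0]}, {"dp": [3.0, -2.0, 0]}, {"dp": [3.0, -2.0, 0]}, {"dp": [3.0, -2.0, 0]}, {"dp": [3.0, -2.0, 0]}, {"dp": [3.0, -2.0, 0]}]'

```text
invalid input
```

step_arm --steps '[{"dp": [3.2, -2.0, 0]}, {"dp": [3.2, -2.0, 0]}, {"dp": [3.2, -1.4, 0]}, {"dp": [3.2, -1, 0]}, {"dp": [3.0, 0, 0]}, {}, {}, {}]'

```text
invalid input
```

step_arm --steps '[{"dp": [0, 0, -1], "spin": 5.1, "claw": 1}, {"dp": [0, 0, 0], "spin": 5.1, "claw": 1}, {"dp": [0, 0, 0], "spin": 5.2, "claw": 1}, {"dp": [3.0, -2.0, 0], "spin": 0, "claw": 1}, {"dp": [3.0, -2.0, 0], "spin": 0, "claw": 1}, {"dp": [3.0, -2.0, 0], "spin": 0, "claw": 1}, {"dp": [3.0, -2.0, 0], "spin": 0, "claw": 1}, {"dp": [3.0, -2.0, 0], "spin": 0, "claw": 1}, {"dp": [3.0, -2.0, 0], "spin": 0, "claw": 1}, {"dp": [3.0, -2.0, 0], "spin": 0, "claw": 1}, {"dp": [3.0, -2.0, 0], "spin": 0, "claw": 1}, {"dp": [3.0, -2.0, 0], "spin": 0, "claw": 1}]'

```text
time_s: 1.15
tcp_pos: [0.4469, -0.3099, 0.2491]
orientation: [0.999, 0.045, -0.0, -0.0]
force: [-0.6, -0.1, 1.1]
width: 0.0856
finger_force: 0.0
```

step_arm --steps '[{"dp": [3.2, -2.0, 0], "spin": 0, "claw": 1}, {"dp": [3.2, -2.0, 0], "spin": 0, "claw": 1}, {"dp": [3.2, -1.4, 0], "spin": 0, "claw": 1}, {"dp": [3.2, -1.0, 0], "spin": 0, "claw": 1}, {"dp": [3.0, 0, 0], "spin": 0, "claw": 1}, {"dp": [0, 0, 0], "spin": 0, "claw": 1}, {"dp": [0, 0, 0], "spin": 0, "claw": 1}, {"dp": [0, 0, 0], "spin": 0, "claw": 1}]'

```text
time_s: 1.82
tcp_pos: [0.5967, -0.2334, 0.2486]
orientation: [0.999, 0.045, -0.001, -0.0]
force: [-0.7, -0.4, -0.1]
width: 0.0854
finger_force: 0.0
```

```bash
python3 - <<'E'
from h import *
import pickle
c=cap('wrist');pickle.dump(c,open('w1.pkl','wb'))
cv2.imwrite('pics/w1.png',cv2.resize(c['img'][:,:,::-1],(800,600),interpolation=cv2.INTER_CUBIC))
E
```

```text
(no output)
```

View pics/w1.png

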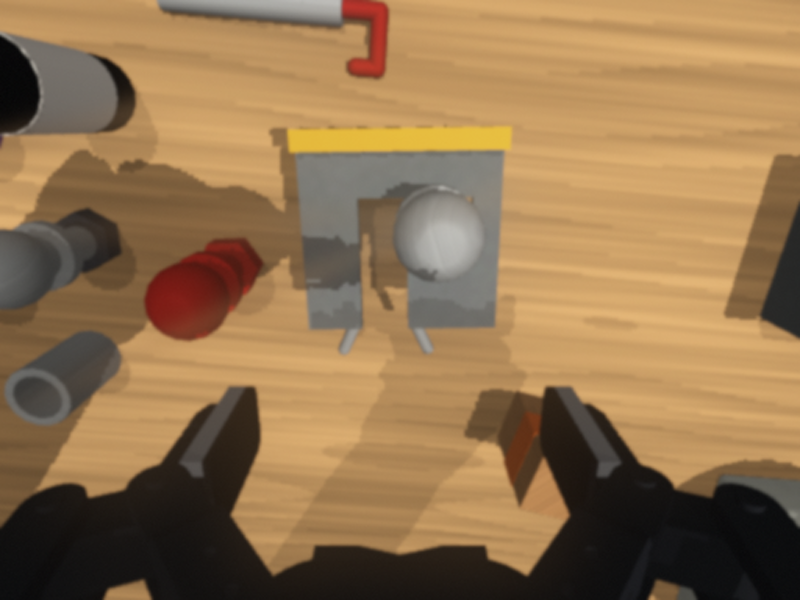

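The wrist view shows the wide rack with its plate front corners at (310,328) and (495,326). The slot edges are at x≈361 and 408, the yellow strip is at y≈140, and the thin ball is at (440,235).

```bash
cat >> h.py <<'E'
def edge1d(vals,lo,hi):
    """subpixel position of strongest gradient within [lo,hi)"""
    g=np.abs(np.gradient(cv2.GaussianBlur(np.float32(vals)[None],(5,1),0)[0]))[lo:hi]
    k=int(g.argmax()); k0,k1=max(0,k-2),min(len(g),k+3); x=np.arange(k0,k1)
    return lo+(g[k0:k1]*x).sum()/g[k0:k1].sum()
def vline(c,ch,rows,lo,hi,z):   # near-vertical edge -> world pts
    return np.array([ray(c,edge1d(ch[r],int(lo),int(hi)),r,z)[:2] for r in rows])
def hline(c,ch,cols,lo,hi,z):
    return np.array([ray(c,k,edge1d(ch[:,k],int(lo),int(hi)),z)[:2] for k in cols])
def fit(P):
    vx,vy,x,y=cv2.fitLine(np.float32(P),cv2.DIST_HUBER,0,.0005,.001).ravel()
    return np.array([x,y]),np.array([vx,vy])
E
python3 - <<'E'
from h import *
import pickle
c=pickle.load(open('w1.pkl','rb'));s=1.5625
hsv=cv2.cvtColor(c['img'],cv2.COLOR_RGB2HSV);S=hsv[:,:,1].astype(float)
def show(n,P):
    o,d=fit(P); t=np.degrees(np.arctan2(d[1],d[0])); r=np.abs((P-o)@np.array([-d[1],d[0]]))
    print(n,o.round(4),'ang',t.round(2),'med res mm',(np.median(r)*1e3).round(2),r.max().round(4)); return o,d
A=show('front L',hline(c,S,range(203,214),200,222,.085))
B=show('front R',hline(c,S,range(283,313),200,222,.085))
L=show('slot L',vline(c,S,range(190,207),222,240,.085))
Rr=show('slot R',vline(c,S,range(190,207),252,270,.085))
OL=show('outer L',vline(c,S,list(range(105,145))+list(range(190,205)),186,204,.085))
OR=show('outer R',vline(c,S,range(110,205),308,328,.085))
st=show('strip top rear',hline(c,S,range(195,320),76,88,.101))
print('cols', [ray(c,u,206,.085)[:2].round(4) for u in (230,261)])
g=cv2.cvtColor(c['img'],cv2.COLOR_RGB2GRAY)
m=((S<60)&(g>70)).astype(np.uint8)[110:185,245:318]
h=cv2.HoughCircles(cv2.medianBlur(g,5)[105:190,240:325],cv2.HOUGH_GRADIENT,1,50,param1=80,param2=12,minRadius=22,maxRadius=36)
print(h); 
if h is not None:
  for q in h[0][:2]: print(ray(c,q[0]+240,q[1]+105,.123).round(4))
E
```

```text
front L [ 0.5496 -0.1876] ang -84.51 med res mm 0.01 0.0
front R [ 0.5588 -0.2782] ang -84.49 med res mm 0.04 0.0001
slot L [ 0.5631 -0.2105] ang 4.67 med res mm 0.01 0.0
slot R [ 0.5666 -0.2405] ang 6.03 med res mm 0.01 0.0001
outer L [ 0.6151 -0.1699] ang 6.13 med res mm 0.08 0.0003
outer R [ 0.6049 -0.2931] ang 5.64 med res mm 0.12 0.0003
strip top rear [ 0.6787 -0.225 ] ang -84.38 med res mm 0.09 0.0003
cols [array([ 0.556 , -0.2098]), array([ 0.5588, -0.2413])]
[[[37.5 45.5 30.2]]]
[ 0.6254 -0.2482  0.123 ]
```

```bash
python3 - <<'E'
from h import *
go([.6259,-.2504,.112],.0977)
E
```

```text
tcp [ 0.5964 -0.2337  0.2489] yaw 0.0893 z-axis [-0.001  0.    -1.   ] spin -0.48 dp cm [ 2.77  1.95 13.69]
```

step_arm --steps '[{"dp": [2.8, 1.95, 0], "spin": -0.5, "claw": 1}, {"dp": [0, 0, 3.5], "spin": 0, "claw": 1}, {"dp": [0, 0, 3.5], "spin": 0, "claw": 1}, {"dp": [0, 0, 3.0], "spin": 0, "claw": 1}, {"dp": [0, 0, 2.4], "spin": 0, "claw": 1}, {"dp": [0, 0, 1.3], "spin": 0, "claw": 1}, {"dp": [0, 0, 0], "spin": 0, "claw": 1}, {"dp": [0, 0, 0], "spin": 0, "claw": 0.7}, {"dp": [0, 0, 0], "spin": 0, "claw": 0.4}, {"dp": [0, 0, 0], "spin": 0, "claw": 0.2}, {"dp": [0, 0, 0], "spin": 0, "claw": 0.2}, {"dp": [0, 0, 0], "spin": 0, "claw": 0.2}]' --squeeze 50

```text
time_s: 2.87
tcp_pos: [0.628, -0.2513, 0.115]
orientation: [0.999, 0.049, 0.001, 0.001]
force: [-1.6, 0.3, 5.0]
width: 0.047
finger_force: 51.4
```

step_arm --steps '[{"dp": [0, 0, -0.5], "spin": 0, "claw": 0.2}, {"dp": [0, 0, -0.6], "spin": 0, "claw": 0.2}, {"dp": [0, 0, 0], "spin": 0, "claw": 0.2}, {"dp": [0, 0, 0], "spin": 0, "claw": 0.2}, {"dp": [0, 0, 0], "spin": 0, "claw": 0.2}]'

```text
time_s: 3.28
tcp_pos: [0.6269, -0.2502, 0.123]
orientation: [0.999, 0.049, -0.0, -0.0]
force: [0.9, 0.1, -5.2]
width: 0.0471
finger_force: 52.3
```

```bash
python3 - <<'E'
from h import *
import pickle
c=cap('wrist');pickle.dump(c,open('w2.pkl','wb'))
a=cap('scene');pickle.dump(a,open('s2.pkl','wb'))
w=cv2.resize(c['img'][100:384,130:380,::-1],None,fx=2.0,fy=2.0)
t=proj(a,[.626,-.25,.12]);u,v=map(int,t)
k=cv2.resize(a['img'][v-45:v+45,max(u-35,0):u+35+0,::-1],(400,514),interpolation=cv2.INTER_CUBIC)[:,:290]
k=cv2.resize(a['img'][v-47:v+48,u-25:u+25,::-1],(299,568),interpolation=cv2.INTER_CUBIC)
cv2.imwrite('pics/w2.png',np.hstack([w[:568,:500],k]))
go([0,0,0])
print(readout.get_state()['force'],readout.get_state()['width'])
E
```

```text
tcp [ 0.6268 -0.2502  0.1227] yaw 0.0988 z-axis [-0.001  0.001 -1.   ] spin 0.0 dp cm [-59.91 -31.08  12.27]
[-0.78541519 -0.56862132 -5.04313568] 0.047104900438240054
```

View pics/w2.png

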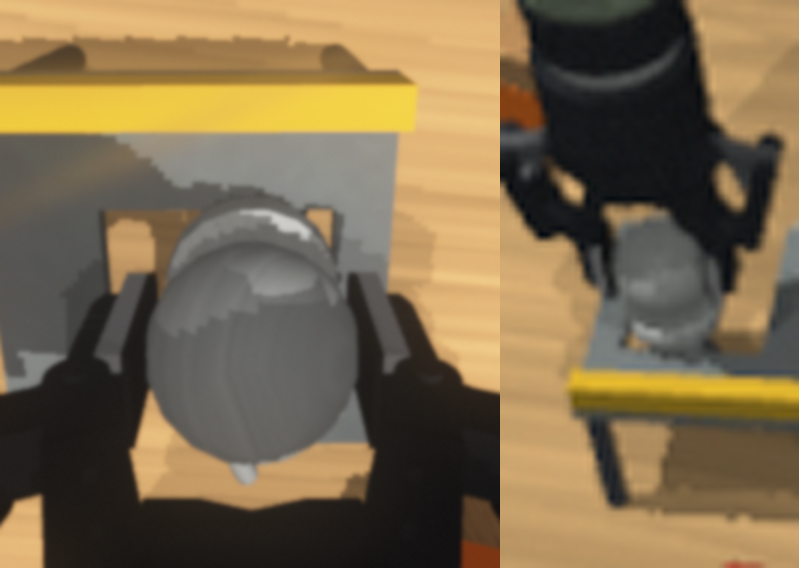

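The ball sits between the pads and the force shows its weight (−5 N), so the hitch is lifted. Now I thread it out: along the leg, then out of the mouth.

step_arm --steps '[{"dp": [0, 0, -0.3], "spin": 0, "claw": 0.2}, {"dp": [0, -0.7, 0], "spin": 0, "claw": 0.2}, {"dp": [0, -0.9, 0], "spin": 0, "claw": 0.2}, {"dp": [0, -0.9, 0], "spin": 0, "claw": 0.2}, {"dp": [0, -0.6, 0], "spin": 0, "claw": 0.2}, {"dp": [0, 0, 0], "spin": 0, "claw": 0.2}, {"dp": [-0.5, 0, 0], "spin": 0, "claw": 0.2}, {"dp": [-1.0, 0, 0], "spin": 0, "claw": 0.2}, {"dp": [-1.0, 0, 0], "spin": 0, "claw": 0.2}, {"dp": [-1.0, 0, 0], "spin": 0, "claw": 0.2}, {"dp": [-1.0, 0, 0], "spin": 0, "claw": 0.2}]'

```text
time_s: 4.3
tcp_pos: [0.5785, -0.2244, 0.1263]
orientation: [0.999, 0.049, -0.0, 0.0]
force: [0.9, 0.4, -4.8]
width: 0.0472
finger_force: 52.4
```

step_arm --steps '[{"dp": [-1.2, 0, 0], "spin": 0, "claw": 0.2}, {"dp": [-1.5, 0, 0], "spin": 0, "claw": 0.2}, {"dp": [-1.5, 0, 0], "spin": 0, "claw": 0.2}, {"dp": [-1.5, 0, 0], "spin": 0, "claw": 0.2}, {"dp": [-1.5, 0, 0], "spin": 0, "claw": 0.2}, {"dp": [-1.0, 0, 0], "spin": 0, "claw": 0.2}, {"dp": [0, 0, 0], "spin": 0, "claw": 0.2}, {"dp": [0, 0, -1.5], "spin": 0, "claw": 0.2}, {"dp": [0, 0, -2.5], "spin": 0, "claw": 0.2}, {"dp": [0, 0, -2.5], "spin": 0, "claw": 0.2}, {"dp": [0, 0, -2.5], "spin": 0, "claw": 0.2}, {"dp": [0, 0, -1.5], "spin": 0, "claw": 0.2}]'

```text
time_s: 5.3
tcp_pos: [0.4993, -0.2329, 0.2344]
orientation: [0.999, 0.049, 0.002, 0.001]
force: [0.7, -0.6, -5.2]
width: 0.047
finger_force: 53.2
```

```bash
python3 - <<'E'
from h import *
go([.46,.17,.23],.188)
print(readout.get_state()['force'])
E
```

```text
tcp [ 0.4993 -0.2329  0.2344] yaw 0.0989 z-axis [ 0.004 -0.002 -1.   ] spin -5.11 dp cm [  3.67 -40.31   0.44]
[ 0.70973213 -0.63308735 -5.19389359]
```

step_arm --steps '[{"dp": [0, 0, 0], "spin": -2.6, "claw": 0.2}, {"dp": [0, 0, 0], "spin": -2.5, "claw": 0.2}, {"dp": [0.3, -1.0, 0], "spin": 0, "claw": 0.2}, {"dp": [0.6, -2.0, 0], "spin": 0, "claw": 0.2}, {"dp": [0.9, -3.0, 0], "spin": 0, "claw": 0.2}, {"dp": [0.9, -3.0, 0], "spin": 0, "claw": 0.2}, {"dp": [0.9, -3.0, 0], "spin": 0, "claw": 0.2}, {"dp": [0.9, -3.0, 0], "spin": 0, "claw": 0.2}, {"dp": [0.9, -3.0, 0], "spin": 0, "claw": 0.2}, {"dp": [0.9, -3.0, 0], "spin": 0, "claw": 0.2}, {"dp": [0.9, -3.0, 0], "spin": 0, "claw": 0.2}, {"dp": [0.9, -3.0, 0], "spin": 0, "claw": 0.2}]'

```text
time_s: 6.3
tcp_pos: [0.5268, 0.0507, 0.2313]
orientation: [0.996, 0.093, 0.0, -0.0]
force: [0.1, -0.1, -5.1]
width: 0.0469
finger_force: 53.2
```

step_arm --steps '[{"dp": [0.9, -3.0, 0], "spin": 0, "claw": 0.2}, {"dp": [0.9, -3.0, 0], "spin": 0, "claw": 0.2}, {"dp": [0.9, -3.0, 0], "spin": 0, "claw": 0.2}, {"dp": [0.9, -2.5, 0], "spin": 0, "claw": 0.2}, {"dp": [0.9, -2.0, 0], "spin": 0, "claw": 0.2}, {"dp": [0.5, -1.0, 0], "spin": 0, "claw": 0.2}, {"dp": [0.4, 0, 0], "spin": 0, "claw": 0.2}, {"dp": [0, 0, 0], "spin": 0, "claw": 0.2}, {"dp": [0, 0, 0], "spin": 0, "claw": 0.2}, {"dp": [0, 0, 0], "spin": 0, "claw": 0.2}]'

```text
time_s: 7.13
tcp_pos: [0.5544, 0.1902, 0.2312]
orientation: [0.995, 0.1, -0.001, -0.004]
force: [-1.1, -0.0, -4.8]
width: 0.0473
finger_force: 53.2
```

```bash
python3 - <<'E'
from h import *
import pickle
c=cap('wrist');pickle.dump(c,open('w3.pkl','wb'))
cv2.imwrite('pics/w3.png',cv2.resize(c['img'][:,:,::-1],(800,600),interpolation=cv2.INTER_CUBIC))
go([0,0,0])
E
```

```text
tcp [0.5545 0.1903 0.2313] yaw 0.2014 z-axis [-0.002  0.007 -1.   ] spin 0.0 dp cm [-58.13   7.55  23.13]
```

View pics/w3.png

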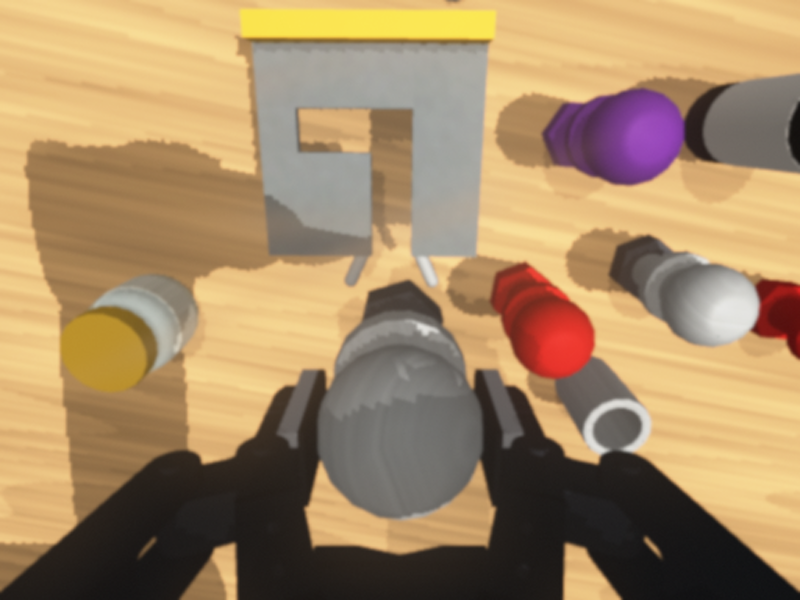

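The view shows the narrow rack with its slot mouth at x≈371–412, y≈255 and the leg end at (298,130). The thin hitch hangs upright in the grip at (400,430).

```bash
python3 - <<'E'
from h import *
import pickle
c=pickle.load(open('w3.pkl','rb'));s=1.5625
hsv=cv2.cvtColor(c['img'],cv2.COLOR_RGB2HSV);S=hsv[:,:,1].astype(float)
r=lambda a,b:range(int(a/s),int(b/s)+1)
o={}
def show(n,P):
    q,d=fit(P); t=np.degrees(np.arctan2(d[1],d[0])); e=np.abs((P-q)@np.array([-d[1],d[0]]))
    print(n,q.round(4),'ang',t.round(2),'max mm',(e.max()*1e3).round(2)); o[n]=q; return t%90
z=.085
T=[show('frontL',hline(c,S,r(280,340),240/s,270/s,z)),
show('frontR',hline(c,S,r(440,470),240/s,270/s,z)),
show('slotL',vline(c,S,r(165,240),360/s,382/s,z)),
show('slotR',vline(c,S,r(165,240),402/s,422/s,z)),
show('legU',hline(c,S,r(310,400),98/s,118/s,z)),
show('legD',hline(c,S,r(308,360),144/s,162/s,z)),
show('end',vline(c,S,r(114,146),288/s,308/s,z)),
show('outR',vline(c,S,r(60,240),475/s,500/s,z)),
show('outL',vline(c,S,list(r(60,130)),245/s,270/s,z))]
y=np.radians(np.median(T)); X=np.array([np.cos(y),np.sin(y)]);Y=np.array([-np.sin(y),np.cos(y)])
print('yaw',y)
for n,v in o.items(): print(n,"x'",(v@X).round(4),"y'",(v@Y).round(4))
p=readout.get_state()['tcp_pos'][:2]; print('tcp',p@X,p@Y)
E
```

```text
frontL [0.555  0.2448] ang -78.58 max mm 0.06
frontR [0.5713 0.1624] ang -81.27 max mm 0.32
slotL [0.5928 0.2162] ang 10.2 max mm 0.5
slotR [0.5948 0.1937] ang 11.82 max mm 0.17
legU [0.6397 0.2339] ang -79.48 max mm 0.23
legD [0.6152 0.2414] ang -79.67 max mm 0.33
end [0.623  0.2624] ang 11.96 max mm 0.15
outR [0.6317 0.162 ] ang 11.17 max mm 0.39
outL [0.6375 0.2872] ang 10.96 max mm 0.24
yaw 0.19131513
frontL x' 0.5914 y' 0.1348
frontR x' 0.5918 y' 0.0508
slotL x' 0.6231 y' 0.0995
slotR x' 0.6208 y' 0.077
legU x' 0.6725 y' 0.108
legD x' 0.6499 y' 0.12
end x' 0.6615 y' 0.1392
outR x' 0.651 y' 0.0389
outL x' 0.6804 y' 0.1607
tcp 0.5805419520823794 0.08136299250427
```

```bash
python3 - <<'E'
from h import *
import pickle
c=pickle.load(open('w3.pkl','rb'));s=1.5625;y=.1913
X=np.array([np.cos(y),np.sin(y)]);Y=np.array([-np.sin(y),np.cos(y)])
for n,u,v,z in[('ball',401,432,.241),('flange',400,350,.207),('nut',403,300,.16)]:
    p=ray(c,u/s,v/s,z)[:2]; print(n,(p@X).round(4),(p@Y).round(4))
M=R.from_quat(readout.get_state()['orientation']).as_matrix(); print(M.round(4)); print(readout.get_state()['qd'].round(4))
x0,y0=.6613,.0886
for n,a,b in[('approach',x0-.14,y0),('end',x0,y0+.04)]: 
    p=a*X+b*Y; print(n,p.round(4)); go([*p,.12],y)
E
```

```text
ball 0.5778 0.0817
flange 0.5883 0.0822
nut 0.5904 0.0812
[[ 9.798e-01  2.000e-01 -2.100e-03]
 [ 2.000e-01 -9.798e-01  7.300e-03]
 [-6.000e-04 -7.600e-03 -1.000e+00]]
[-0.0006 -0.0027  0.0023 -0.0025  0.0026 -0.0015]
approach [0.4949 0.1861]
tcp [0.5545 0.1903 0.2313] yaw 0.2014 z-axis [-0.002  0.007 -1.   ] spin 0.58 dp cm [-5.92 -0.72 11.13]
end [0.6248 0.252 ]
tcp [0.5545 0.1903 0.2313] yaw 0.2014 z-axis [-0.002  0.007 -1.   ] spin 0.58 dp cm [ 8.08 -4.72 11.13]
```

step_arm --steps '[{"dp": [-2, -0.3, 0], "spin": 0.6, "claw": 0.2}, {"dp": [-2, -0.2, 0], "spin": 0, "claw": 0.2}, {"dp": [-2, -0.2, 0], "spin": 0, "claw": 0.2}, {"dp": [0, 0, 1.5], "spin": 0, "claw": 0.2}, {"dp": [0, 0, 2.5], "spin": 0, "claw": 0.2}, {"dp": [0, 0, 2.5], "spin": 0, "claw": 0.2}, {"dp": [0, 0, 2.5], "spin": 0, "claw": 0.2}, {"dp": [0, 0, 1.5], "spin": 0, "claw": 0.2}, {"dp": [0, 0, 0], "spin": 0, "claw": 0.2}, {"dp": [0, 0, 0], "spin": 0, "claw": 0.2}, {"dp": [0, 0, 0], "spin": 0, "claw": 0.2}, {"dp": [0, 0, 0], "spin": 0, "claw": 0.2}]'

```text
time_s: 8.18
tcp_pos: [0.4969, 0.1812, 0.1281]
orientation: [0.995, 0.101, 0.001, -0.007]
force: [-0.3, -0.0, -5.1]
width: 0.047
finger_force: 53.3
```

```bash
cat > rk.py <<'E'
from h import *
import sys
y,x0,y0=[(.1913,.6613,.0886),(.0977,.5988,-.2790)][int(sys.argv[1])]
X=np.array([np.cos(y),np.sin(y)]);Y=np.array([-np.sin(y),np.cos(y)])
s=readout.get_state();p=s['tcp_pos'][:2]
print('rack mm',1e3*(p@X-x0),1e3*(p@Y-y0),'z',s['tcp_pos'][2]);go([*(x0*X+y0*Y),.126],y);print(s['force'],s['moment'])
E
python3 rk.py 0
```

```text
rack mm -139.0618911858783 -5.219072048373782 z 0.12806067203951382
tcp [0.4969 0.1812 0.1281] yaw 0.2027 z-axis [ 0.     0.013 -1.   ] spin 0.65 dp cm [13.91 -0.52  0.21]
[-0.33074136 -0.02875145 -5.11684748] [-0.03133317 -0.04010558 -0.01802085]
```

step_arm --steps '[{"dp": [0, -0.5, 0.1], "spin": 0.6, "claw": 0.2}, {"dp": [0, 0, 0], "spin": 0, "claw": 0.2}, {"dp": [0, 0, 0], "spin": 0, "claw": 0.2}]'

```text
time_s: 8.43
tcp_pos: [0.4959, 0.1809, 0.1261]
orientation: [0.995, 0.1, -0.0, -0.009]
force: [-0.1, -0.6, -4.7]
width: 0.0471
finger_force: 53.2
```

```bash
python3 rk.py 0; python3 -c "
from h import *
print(readout.get_state()['qpos'].round(3))"
```

```text
rack mm -140.0659088780335 -5.290446067301335 z 0.12606054596367777
tcp [0.4959 0.1809 0.1261] yaw 0.2002 z-axis [-0.003  0.017 -1.   ] spin 0.51 dp cm [ 1.401e+01 -5.300e-01  1.000e-02]
[-0.09858244 -0.5920652  -4.67546611] [ 0.01380643 -0.02734117 -0.00759065]
[ 0.2    0.39  -0.415  0.765  0.017  3.142]
```

Joint 6 is at its limit here, so I'll turn the tool a quarter turn away from it. The tool x axis then lies along rack y and tool y along rack x.

step_arm --steps '[{"dp": [0, 0, 0], "spin": -3, "claw": 0.2}, {"dp": [0, 0, 0], "spin": -5, "claw": 0.2}, {"dp": [0, 0, 0], "spin": -7, "claw": 0.2}, {"dp": [0, 0, 0], "spin": -7, "claw": 0.2}, {"dp": [0, 0, 0], "spin": -7, "claw": 0.2}, {"dp": [0, 0, 0], "spin": -7, "claw": 0.2}, {"dp": [0, 0, 0], "spin": -7, "claw": 0.2}, {"dp": [0, 0, 0], "spin": -7, "claw": 0.2}, {"dp": [0, 0, 0], "spin": -7, "claw": 0.2}, {"dp": [0, 0, 0], "spin": -7, "claw": 0.2}, {"dp": [0, 0, 0], "spin": -7, "claw": 0.2}, {"dp": [0, 0, 0], "spin": -7, "claw": 0.2}]'

```text
time_s: 9.43
tcp_pos: [0.4956, 0.1809, 0.1257]
orientation: [0.708, 0.706, 0.005, -0.007]
force: [1.0, 0.4, -5.2]
width: 0.0468
finger_force: 53.3
```

step_arm --steps '[{"dp": [0, 0, 0], "spin": -7, "claw": 0.2}, {"dp": [0, 0, 0], "spin": -4.5, "claw": 0.2}, {"dp": [0, 0, 0], "spin": 0, "claw": 0.2}, {"dp": [0, 0, 0], "spin": 0, "claw": 0.2}, {"dp": [0, 0, 0], "spin": 0, "claw": 0.2}]'

```text
time_s: 9.85
tcp_pos: [0.4956, 0.1809, 0.1256]
orientation: [0.637, 0.771, 0.005, -0.007]
force: [0.0, -0.5, -3.8]
width: 0.0472
finger_force: 53.3
```

```bash
sed -i 's/,y);print/,y+np.pi\/2);print/' rk.py; python3 rk.py 0; python3 -c "
from h import *
print(readout.get_state()['qpos'].round(3))"
```

```text
rack mm -140.39165495025574 -5.207802247406648 z 0.12556898869589916
tcp [0.4956 0.1809 0.1256] yaw 1.7605 z-axis [-0.004  0.017 -1.   ] spin -0.09 dp cm [ 0.52 14.04 -0.04]
[ 0.0353158  -0.50056054 -3.83918237] [-0.02276603 -0.06004778 -0.00470632]
[ 0.2    0.391 -0.415  0.765  0.017  1.581]
```

step_arm --steps '[{"dp": [0.45, 0, 0], "spin": 0, "claw": 0.2}, {"dp": [0, 1.5, 0], "spin": 0, "claw": 0.2}, {"dp": [0, 1.5, 0], "spin": 0, "claw": 0.2}, {"dp": [0, 1.0, 0], "spin": 0, "claw": 0.2}, {"dp": [0, 0.7, 0], "spin": 0, "claw": 0.2}, {"dp": [0, 0, 0], "spin": 0, "claw": 0.2}, {"dp": [0, 0, 0], "spin": 0, "claw": 0.2}, {"dp": [0, 0, 0], "spin": 0, "claw": 0.2}]'

```text
time_s: 10.52
tcp_pos: [0.5397, 0.1942, 0.1252]
orientation: [0.636, 0.771, 0.005, -0.007]
force: [-0.2, 0.6, -5.2]
width: 0.0474
finger_force: 53.3
```

```bash
python3 rk.py 0; python3 - <<'E'
from h import *
import pickle
c=cap('wrist');pickle.dump(c,open('w4.pkl','wb'))
cv2.imwrite('pics/w4.png',cv2.resize(c['img'][:,:,::-1],(800,600),interpolation=cv2.INTER_CUBIC))
E
```

```text
rack mm -94.50009943935922 -0.5876849253474842 z 0.12519407720071574
tcp [0.5397 0.1942 0.1252] yaw 1.7622 z-axis [-0.005  0.017 -1.   ] spin 0.01 dp cm [ 0.06  9.45 -0.08]
[-0.17722073  0.56305297 -5.15242674] [-0.03884444 -0.00385901 -0.00097392]
```

View pics/w4.png

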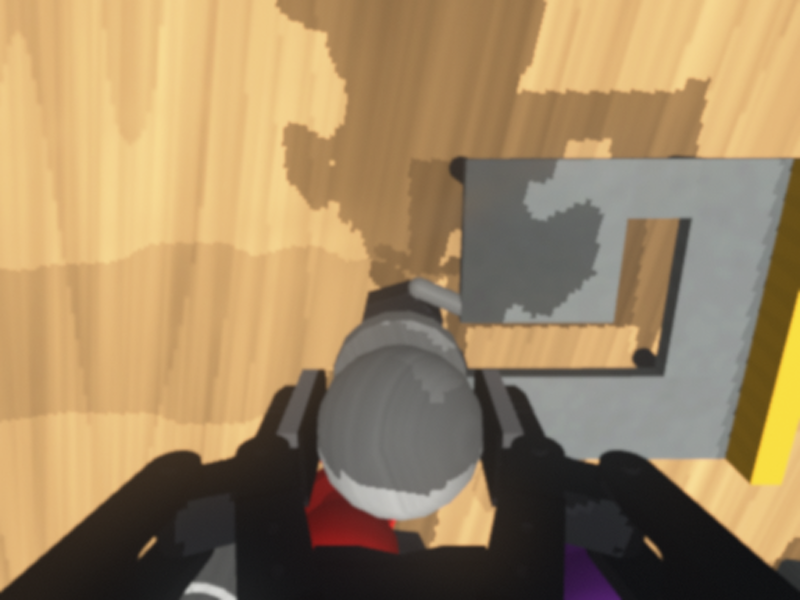

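The slot lies at y≈323–370, in line with the hitch under the ball at (400,430). The lip tip is at (412,287). Now threading in.

step_arm --steps '[{"dp": [0, 0.7, 0], "spin": 0, "claw": 0.2}, {"dp": [0, 0.7, 0], "spin": 0, "claw": 0.2}, {"dp": [0, 0.7, 0], "spin": 0, "claw": 0.2}, {"dp": [0, 0.7, 0], "spin": 0, "claw": 0.2}, {"dp": [0, 0.7, 0], "spin": 0, "claw": 0.2}, {"dp": [0, 0, 0], "spin": 0, "claw": 0.2}]'

```text
time_s: 11.07
tcp_pos: [0.5772, 0.2015, 0.1255]
orientation: [0.636, 0.771, 0.006, -0.006]
force: [0.9, 0.8, -4.9]
width: 0.0469
finger_force: 53.3
```

```bash
python3 rk.py 0
```

```text
rack mm -56.355362298781465 -0.545814400026351 z 0.12552355806084514
tcp [0.5772 0.2015 0.1255] yaw 1.7623 z-axis [-0.002  0.018 -1.   ] spin 0.01 dp cm [ 0.05  5.64 -0.05]
[ 0.94005448  0.84534769 -4.86570038] [ 4.13297636e-01 -1.68135550e-01 -7.67857328e-05]
```

step_arm --steps '[{"dp": [0.05, 0.8, 0], "spin": 0, "claw": 0.2}, {"dp": [0, 0.8, 0], "spin": 0, "claw": 0.2}, {"dp": [0, 0.8, 0], "spin": 0, "claw": 0.2}, {"dp": [0, 0.8, 0], "spin": 0, "claw": 0.2}, {"dp": [0, 0.8, 0], "spin": 0, "claw": 0.2}, {"dp": [0, 0.8, 0], "spin": 0, "claw": 0.2}, {"dp": [0, 0.8, 0], "spin": 0, "claw": 0.2}, {"dp": [0, 0, 0], "spin": 0, "claw": 0.2}, {"dp": [0, 0, 0], "spin": 0, "claw": 0.2}]'

```text
time_s: 11.82
tcp_pos: [0.631, 0.2122, 0.1254]
orientation: [0.636, 0.771, 0.006, -0.006]
force: [0.6, 0.8, -5.3]
width: 0.0468
finger_force: 53.4
```

```bash
python3 rk.py 0
```

```text
rack mm -1.453003177692036 -0.22587802065467122 z 0.1254460217833248
tcp [0.631  0.2122 0.1254] yaw 1.7623 z-axis [-0.003  0.017 -1.   ] spin 0.01 dp cm [ 0.02  0.15 -0.06]
[ 0.61135854  0.78195996 -5.29327884] [ 0.31312088 -0.08526635 -0.05041263]
```

step_arm --steps '[{"dp": [0, 0.15, 0], "spin": 0, "claw": 0.2}, {"dp": [0.6, 0, 0], "spin": 0, "claw": 0.2}, {"dp": [0.7, 0, 0], "spin": 0, "claw": 0.2}, {"dp": [0.7, 0, 0], "spin": 0, "claw": 0.2}, {"dp": [0.7, 0, 0], "spin": 0, "claw": 0.2}, {"dp": [0.7, 0, 0], "spin": 0, "claw": 0.2}, {"dp": [0.4, 0, 0], "spin": 0, "claw": 0.2}, {"dp": [0, 0, 0], "spin": 0, "claw": 0.2}, {"dp": [0, 0, 0], "spin": 0, "claw": 0.2}]'

```text
time_s: 12.57
tcp_pos: [0.6241, 0.25, 0.1261]
orientation: [0.636, 0.772, 0.005, -0.007]
force: [-0.3, -0.1, -5.4]
width: 0.047
finger_force: 53.4
```

```bash
python3 rk.py 0
```

```text
rack mm -1.0134201919178576 38.14786247235906 z 0.12612223635673062
tcp [0.6241 0.25   0.1261] yaw 1.7631 z-axis [-0.004  0.016 -1.   ] spin 0.06 dp cm [-3.81  0.1   0.01]
[-0.32742236 -0.07384738 -5.44408655] [-0.10300068 -0.01187866 -0.00116645]
```

step_arm --steps '[{"dp": [0.1, 0.05, 0.3], "spin": 0, "claw": 0.2}, {"dp": [0, 0, 0.3], "spin": 0, "claw": 0.2}, {"dp": [0, 0, 0.2], "spin": 0, "claw": 0.2}, {"dp": [0, 0, 0.2], "spin": 0, "claw": 0.2}, {"dp": [0, 0, 0], "spin": 0, "claw": 0.2}, {"dp": [0, 0, 0], "spin": 0, "claw": 0.2}, {"dp": [0, 0, 0], "spin": 0, "claw": 0.2}]'

```text
time_s: 13.15
tcp_pos: [0.6246, 0.2507, 0.1162]
orientation: [0.636, 0.771, 0.005, -0.007]
force: [0.1, -0.5, -4.8]
width: 0.0473
finger_force: 53.4
```

step_arm --steps '[{"dp": [0, 0, 0.1], "spin": 0, "claw": 0.2}, {"dp": [0, 0, 0.1], "spin": 0, "claw": 0.2}, {"dp": [0, 0, 0], "spin": 0, "claw": 0.2}, {"dp": [0, 0, 0], "spin": 0, "claw": 0.2}]'

```text
time_s: 13.48
tcp_pos: [0.6247, 0.2513, 0.1152]
orientation: [0.636, 0.772, 0.006, -0.007]
force: [-2.9, 0.4, 3.2]
width: 0.0471
finger_force: 54.1
```

step_arm --steps '[{"dp": [0, 0, 0], "spin": 0, "claw": 0.5}, {"dp": [0, 0, 0], "spin": 0, "claw": 0.7}, {"dp": [0, 0, 0], "spin": 0, "claw": 0.9}, {"dp": [0, 0, 0], "spin": 0, "claw": 0.9}, {"dp": [0, 0, 0], "spin": 0, "claw": 0.9}, {"dp": [0, 0, -1.0], "spin": 0, "claw": 0.9}, {"dp": [0, 0, -2.5], "spin": 0, "claw": 0.9}, {"dp": [0, 0, -3.5], "spin": 0, "claw": 0.9}, {"dp": [0, 0, -3.5], "spin": 0, "claw": 0.9}, {"dp": [0, 0, -2], "spin": 0, "claw": 0.9}, {"dp": [0, 0, 0], "spin": 0, "claw": 0.9}, {"dp": [0, 0, 0], "spin": 0, "claw": 0.9}]'

```text
time_s: 14.48
tcp_pos: [0.6261, 0.249, 0.2415]
orientation: [0.636, 0.771, 0.007, -0.006]
force: [-0.7, -0.3, 0.8]
width: 0.0766
finger_force: 0.0
```

```bash
python3 - <<'E'
from h import *
import pickle
c=cap('wrist');pickle.dump(c,open('w5.pkl','wb'))
cv2.imwrite('pics/w5.png',cv2.resize(c['img'][:,:,::-1],(640,480),interpolation=cv2.INTER_CUBIC))
s=readout.get_state();print(s['force'],s['qpos'].round(3))
go([.545,.008,.25],1.4)
E
```

```text
[-0.41270058  0.03874246 -0.19315376] [0.262 0.559 0.172 1.182 0.017 1.641]
tcp [0.6251 0.2488 0.2396] yaw 1.7623 z-axis [-0.003  0.017 -1.   ] spin 20.76 dp cm [-25.09  -3.8   -1.04]
```

View pics/w5.png

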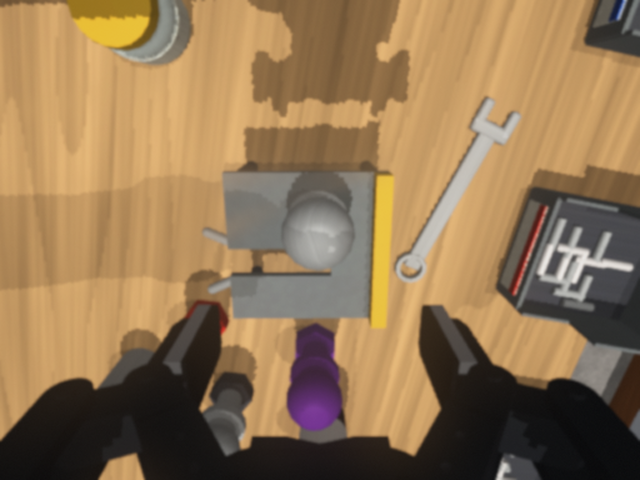

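The thin hitch stands at the leg's end, ball at (318,231) in a 640x480 view. I check it numerically and triangulate the thick hitch.

```bash
python3 - <<'E'
from h import *
import pickle
L=lambda n:pickle.load(open(n,'rb'))
c=L('w5.pkl');g=cv2.medianBlur(cv2.cvtColor(c['img'],cv2.COLOR_RGB2GRAY),5)
h=cv2.HoughCircles(g[130:235,210:300],cv2.HOUGH_GRADIENT,1,50,param1=80,param2=12,minRadius=22,maxRadius=36);print(h)
p=ray(c,h[0,0,0]+210,h[0,0,1]+130,.123)[:2];y=.1913
X=np.array([np.cos(y),np.sin(y)]);Y=np.array([-np.sin(y),np.cos(y)])
print('thin rack mm',1e3*(p@X-.6613),1e3*(p@Y-.0886), ray(c,318/1.25,231/1.25,.123))
a,b,w=L('c0.pkl');s=1.5625
print('top',ray(a,400/s,305/s,.09),'scene',ray(b,400/s,297/s,.09),'w3',ray(L('w3.pkl'),709/s,304/s,.09))
M=np.array([.57,.008,.25]);go(M-[np.cos(.908)*.02,np.sin(.908)*.02,0],.908)
E
```

```text
[[[42.5 56.5 30.8]]]
thin rack mm -0.21328997076908163 36.23915606558431 [0.62658857 0.25004432 0.123     ]
top [0.56978584 0.00793432 0.09      ] scene [0.56869449 0.01197689 0.09      ] w3 [0.57389446 0.00845872 0.09      ]
tcp [0.6251 0.2488 0.2396] yaw 1.7623 z-axis [-0.003  0.017 -1.   ] spin 48.95 dp cm [-24.37  10.47  -1.04]
```

step_arm --steps '[{"dp": [0, 0, -1], "spin": 7, "claw": 0.9}, {"dp": [0, 0, 0], "spin": 7, "claw": 0.9}, {"dp": [0, 0, 0], "spin": 7, "claw": 0.9}, {"dp": [0, 0, 0], "spin": 7, "claw": 0.9}, {"dp": [0, 0, 0], "spin": 7, "claw": 0.9}, {"dp": [0, 0, 0], "spin": 7, "claw": 0.9}, {"dp": [0, 0, 0], "spin": 7, "claw": 0.9}, {"dp": [-2.8, 1.3, 0], "spin": 0, "claw": 0.9}, {"dp": [-2.8, 1.3, 0], "spin": 0, "claw": 0.9}, {"dp": [-2.8, 1.3, 0], "spin": 0, "claw": 0.9}, {"dp": [-2.8, 1.3, 0], "spin": 0, "claw": 0.9}, {"dp": [-2.8, 1.3, 0], "spin": 0, "claw": 0.9}]'

```text
time_s: 15.53
tcp_pos: [0.5883, 0.0971, 0.2447]
orientation: [0.899, 0.438, 0.0, -0.009]
force: [1.1, 0.1, -0.7]
width: 0.0771
finger_force: 0.0
```

step_arm --steps '[{"dp": [-2.8, 1.3, 0], "spin": 0, "claw": 0.9}, {"dp": [-2.8, 1.3, 0], "spin": 0, "claw": 0.9}, {"dp": [-2.6, 1.4, 0], "spin": 0, "claw": 0.9}, {"dp": [0, 0, 0], "spin": 0, "claw": 0.9}, {"dp": [0, 0, 0], "spin": 0, "claw": 0.9}, {"dp": [0, 0, 0], "spin": 0, "claw": 0.9}]'

```text
time_s: 16.03
tcp_pos: [0.5704, 0.0094, 0.2442]
orientation: [0.899, 0.438, 0.001, -0.009]
force: [0.4, -0.1, -0.4]
width: 0.0769
finger_force: 0.0
```

```bash
python3 - <<'E'
from h import *
import pickle
c=cap('wrist');pickle.dump(c,open('w6.pkl','wb'))
s=1.5625
i=cv2.resize(c['img'][:,:,::-1],(640,480),interpolation=cv2.INTER_CUBIC);cv2.imwrite('pics/w6.png',i)
u,v=map(int,proj(c,[.571,.009,.09]));print(u,v)
g=cv2.medianBlur(cv2.cvtColor(c['img'],cv2.COLOR_RGB2GRAY),5)
h=cv2.HoughCircles(g[v-50:v+50,u-50:u+50],cv2.HOUGH_GRADIENT,1,50,param1=80,param2=12,minRadius=20,maxRadius=34);print(h)
p=ray(c,h[0,0,0]+u-50,h[0,0,1]+v-50,.09);print(p)
go([p[0],p[1],.083],.908)
E
```

```text
258 174
[[[52.5 48.5 26.6]]]
[0.57356058 0.00920894 0.09      ]
tcp [0.5706 0.0099 0.2444] yaw 0.9078 z-axis [-0.005  0.017 -1.   ] spin -0.01 dp cm [ 0.13  0.27 16.14]
```

View pics/w6.png

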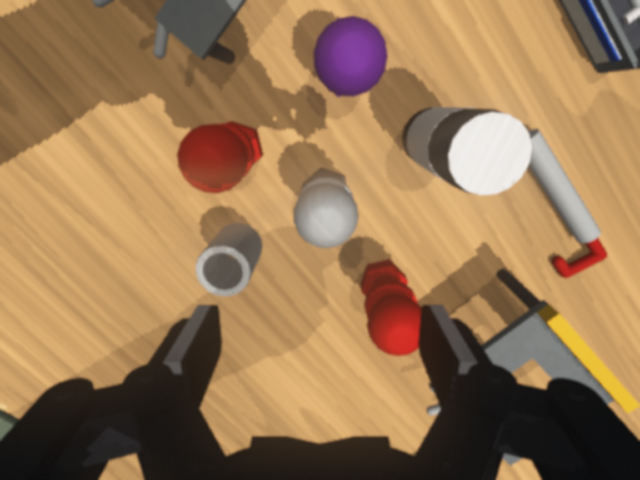

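The grey thick hitch is at (325,213), with clear space left and right of it along the closing line. Descending.

step_arm --steps '[{"dp": [0, 0.5, 2], "spin": 0, "claw": 0.9}, {"dp": [0, 0, 3], "spin": 0, "claw": 0.9}, {"dp": [0, 0, 3], "spin": 0, "claw": 0.9}, {"dp": [0, 0, 3], "spin": 0, "claw": 0.9}, {"dp": [0, 0, 2.5], "spin": 0, "claw": 0.9}, {"dp": [0, 0, 1.6], "spin": 0, "claw": 0.9}, {"dp": [0, 0, 1], "spin": 0, "claw": 0.9}, {"dp": [0, 0, 0], "spin": 0, "claw": 0.9}, {"dp": [0, 0, 0], "spin": 0, "claw": 0.9}]'

```text
time_s: 16.83
tcp_pos: [0.5744, 0.0096, 0.0842]
orientation: [0.899, 0.439, 0.002, -0.009]
force: [0.3, -0.1, 0.2]
width: 0.077
finger_force: 0.0
```

step_arm --steps '[{"dp": [0, 0, 0], "spin": 0, "claw": 0.7}, {"dp": [0, 0, 0], "spin": 0, "claw": 0.5}, {"dp": [0, 0, 0], "spin": 0, "claw": 0.2}, {"dp": [0, 0, 0], "spin": 0, "claw": 0.2}, {"dp": [0, 0, 0], "spin": 0, "claw": 0.2}, {"dp": [0, 0, 0], "spin": 0, "claw": 0.2}]' --squeeze 55

```text
time_s: 17.33
tcp_pos: [0.5753, 0.009, 0.0863]
orientation: [0.899, 0.438, 0.003, -0.008]
force: [-2.1, 1.2, 5.4]
width: 0.0471
finger_force: 55.8
```

step_arm --steps '[{"dp": [0, 0, -1], "spin": 0, "claw": 0.2}, {"dp": [0, 0, -2], "spin": 0, "claw": 0.2}, {"dp": [0, 0, -3], "spin": 0, "claw": 0.2}, {"dp": [0, 0, -3], "spin": 0, "claw": 0.2}, {"dp": [0, 0, -3], "spin": 0, "claw": 0.2}, {"dp": [0, 0, -1.5], "spin": 0, "claw": 0.2}, {"dp": [0, 0, 0], "spin": 3, "claw": 0.2}, {"dp": [0, 0, 0], "spin": 6, "claw": 0.2}, {"dp": [0, 0, 0], "spin": 7, "claw": 0.2}, {"dp": [0, 0, 0], "spin": 7, "claw": 0.2}, {"dp": [0, 0, 0], "spin": 7, "claw": 0.2}, {"dp": [0, 0, 0], "spin": 7, "claw": 0.2}]'

```text
time_s: 18.33
tcp_pos: [0.5741, 0.0064, 0.2194]
orientation: [0.992, 0.127, -0.001, -0.009]
force: [0.2, 0.2, -6.5]
width: 0.0468
finger_force: 58.3
```

step_arm --steps '[{"dp": [0, 0, 0], "spin": 6, "claw": 0.2}, {"dp": [0, 0, 0], "spin": 3.4, "claw": 0.2}, {"dp": [0, 0, 0], "spin": 0, "claw": 0.2}, {"dp": [0, 0, 0], "spin": 0, "claw": 0.2}]'

```text
time_s: 18.67
tcp_pos: [0.5744, 0.0064, 0.2194]
orientation: [0.999, 0.049, -0.002, -0.008]
force: [0.1, -0.2, -5.8]
width: 0.0469
finger_force: 58.3
```

```bash
python3 - <<'E'
from h import *
go([.4838,-.233,.22],.0977)
s=readout.get_state();print(s['force'],s['qpos'].round(3))
E
```

```text
tcp [0.5744 0.0064 0.2194] yaw 0.0988 z-axis [-0.004  0.017 -1.   ] spin 0.06 dp cm [-11.35  22.94  -0.06]
[ 0.1293143  -0.16476076 -5.76767501] [-0.126  0.388 -0.154  1.035  0.016  2.917]
```

step_arm --steps '[{"dp": [-0.6, 1.2, 0], "spin": 0, "claw": 0.2}, {"dp": [-1.1, 2.2, 0], "spin": 0, "claw": 0.2}, {"dp": [-1.4, 2.8, 0], "spin": 0, "claw": 0.2}, {"dp": [-1.4, 2.8, 0], "spin": 0, "claw": 0.2}, {"dp": [-1.4, 2.8, 0], "spin": 0, "claw": 0.2}, {"dp": [-1.4, 2.8, 0], "spin": 0, "claw": 0.2}, {"dp": [-1.4, 2.8, 0], "spin": 0, "claw": 0.2}, {"dp": [-1.2, 2.5, 0], "spin": 0, "claw": 0.2}, {"dp": [-0.9, 2.0, 0], "spin": 0, "claw": 0.2}, {"dp": [-0.5, 1.0, 0], "spin": 0, "claw": 0.2}, {"dp": [0, 0, 0], "spin": 0, "claw": 0.2}, {"dp": [0, 0, 0], "spin": 0, "claw": 0.2}]'

```text
time_s: 19.67
tcp_pos: [0.4842, -0.2326, 0.2156]
orientation: [0.999, 0.048, -0.001, -0.009]
force: [-0.4, 0.5, -5.6]
width: 0.047
finger_force: 58.4
```

step_arm --steps '[{"dp": [0, 0, 1.5], "spin": 0, "claw": 0.2}, {"dp": [0, 0, 2.5], "spin": 0, "claw": 0.2}, {"dp": [0, 0, 2.5], "spin": 0, "claw": 0.2}, {"dp": [0, 0, 1.5], "spin": 0, "claw": 0.2}, {"dp": [0, 0, 0.4], "spin": 0, "claw": 0.2}, {"dp": [0, 0, 0], "spin": 0, "claw": 0.2}, {"dp": [0, 0, 0], "spin": 0, "claw": 0.2}, {"dp": [0, 0, 0], "spin": 0, "claw": 0.2}]'

```text
time_s: 20.33
tcp_pos: [0.4855, -0.2312, 0.133]
orientation: [0.999, 0.049, -0.0, -0.008]
force: [0.3, 0.1, -5.2]
width: 0.0467
finger_force: 58.5
```

```bash
sed -i 's/,y+np.pi\/2)/,y)/' rk.py; python3 rk.py 1; python3 - <<'E'
from h import *
import pickle
c=cap('wrist');pickle.dump(c,open('w7.pkl','wb'))
i=cv2.resize(c['img'][:,:,::-1],(800,600),interpolation=cv2.INTER_CUBIC);cv2.imwrite('pics/w7.png',i)
E
```

```text
rack mm -138.18014109607557 1.5239376487529155 z 0.13301470127321535
tcp [ 0.4855 -0.2312  0.133 ] yaw 0.0982 z-axis [-0.002  0.015 -1.   ] spin 0.03 dp cm [13.82  0.15  0.7 ]
[ 0.27673016  0.12829303 -5.22851112] [-0.02529213 -0.03814126  0.06810925]
```

View pics/w7.png

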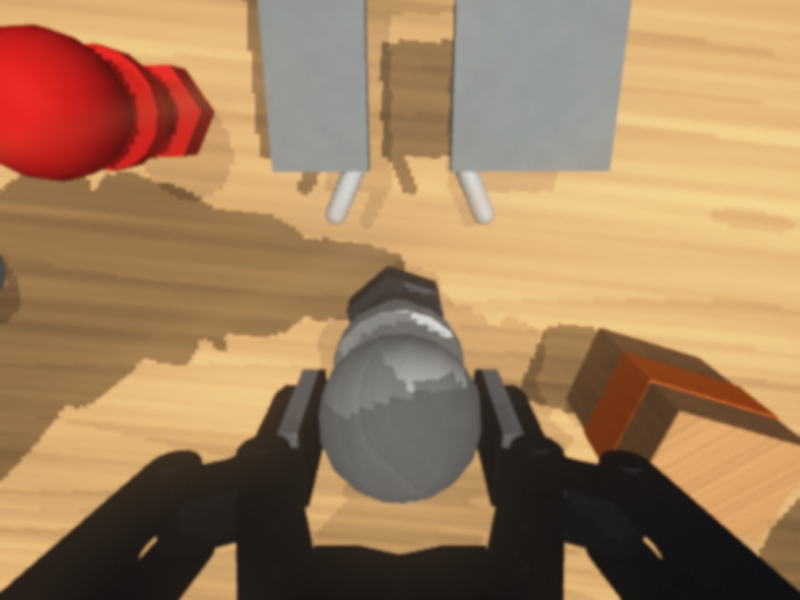

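The slot front is at x≈369–453 (y≈170), and the hitch ball is at (400,418) with its nut centred at x≈396. The carton and the red look-alike are clear.

```bash
python3 - <<'E'
from h import *
import pickle
c=pickle.load(open('w7.pkl','rb'));s=1.5625;y=.0977
X=np.array([np.cos(y),np.sin(y)]);Y=np.array([-np.sin(y),np.cos(y)])
for n,u,v,z in[('sL',369,165,.085),('sR',453,165,.085),('sL2',366,10,.085),('sR2',455,10,.085),('ball',400,418,.138),('flange',398.5,345,.105),('nutL',349,305,.066),('nutR',439,305,.066)]:
    p=ray(c,u/s,v/s,z)[:2]; print(n,1e3*(p@X-.5988).round(4),1e3*(p@Y+.279).round(4))
E
```

```text
sL -68.5 14.200000000000001
sR -68.4 -16.1
sL2 -19.0 14.200000000000001
sR2 -19.099999999999998 -15.0
ball -139.3 2.3
flange -130.20000000000002 3.3
nutL -129.3 25.5
nutR -129.1 -13.799999999999999
```

step_arm --steps '[{"dp": [0, 0.4, 0], "spin": 0, "claw": 0.2}, {"dp": [1.2, 0, 0], "spin": 0, "claw": 0.2}, {"dp": [1.5, 0, 0], "spin": 0, "claw": 0.2}, {"dp": [1.2, 0, 0], "spin": 0, "claw": 0.2}, {"dp": [0.7, 0, 0], "spin": 0, "claw": 0.2}, {"dp": [0.7, 0, 0], "spin": 0, "claw": 0.2}, {"dp": [0.7, 0, 0], "spin": 0, "claw": 0.2}, {"dp": [0.7, 0, 0], "spin": 0, "claw": 0.2}, {"dp": [0, 0, 0], "spin": 0, "claw": 0.2}, {"dp": [0, 0, 0], "spin": 0, "claw": 0.2}]'

```text
time_s: 21.22
tcp_pos: [0.5514, -0.2284, 0.1313]
orientation: [0.999, 0.049, -0.002, -0.008]
force: [-0.3, -0.3, -6.1]
width: 0.0469
finger_force: 58.4
```

```bash
python3 rk.py 1; python3 - <<'E'
from h import *
import pickle
c=cap('wrist');pickle.dump(c,open('w8.pkl','wb'))
E
```

```text
rack mm -72.34476269378642 -2.1089217790750125 z 0.1312650309495787
tcp [ 0.5514 -0.2284  0.1313] yaw 0.0975 z-axis [-0.004  0.017 -1.   ] spin -0.01 dp cm [ 7.23 -0.21  0.53]
[-0.3319947  -0.26569388 -6.06998489] [-0.01727077 -0.03757732 -0.01114327]
```

step_arm --steps '[{"dp": [0.7, 0, 0], "spin": 0, "claw": 0.2}, {"dp": [0.8, 0, 0], "spin": 0, "claw": 0.2}, {"dp": [0.8, 0, 0], "spin": 0, "claw": 0.2}, {"dp": [0.8, 0, 0], "spin": 0, "claw": 0.2}, {"dp": [0.8, 0, 0], "spin": 0, "claw": 0.2}, {"dp": [0, 0, 0], "spin": 0, "claw": 0.2}]'

```text
time_s: 21.77
tcp_pos: [0.5924, -0.2245, 0.1314]
orientation: [0.999, 0.049, -0.0, -0.008]
force: [0.1, -0.2, -5.4]
width: 0.0469
finger_force: 58.5
```

```bash
python3 rk.py 1
```

```text
rack mm -31.106686040898058 -2.231989884375285 z 0.13137159356005662
tcp [ 0.5924 -0.2245  0.1314] yaw 0.0984 z-axis [-0.002  0.017 -1.   ] spin 0.04 dp cm [ 3.11 -0.22  0.54]
[ 0.14575621 -0.17372369 -5.44481501] [-0.06788471 -0.040825    0.01086096]
```

step_arm --steps '[{"dp": [0.8, 0, 0], "spin": 0, "claw": 0.2}, {"dp": [0.8, 0, 0], "spin": 0, "claw": 0.2}, {"dp": [0.8, 0, 0], "spin": 0, "claw": 0.2}, {"dp": [0.7, 0, 0], "spin": 0, "claw": 0.2}, {"dp": [0, 0, 0], "spin": 0, "claw": 0.2}, {"dp": [0, 0, 0], "spin": 0, "claw": 0.2}, {"dp": [0, 0.5, 0], "spin": 0, "claw": 0.2}, {"dp": [0, 0.5, 0], "spin": 0, "claw": 0.2}, {"dp": [0, 0.5, 0], "spin": 0, "claw": 0.2}, {"dp": [0, 0, 0], "spin": 0, "claw": 0.2}]'

```text
time_s: 22.6
tcp_pos: [0.6227, -0.2382, 0.1312]
orientation: [0.999, 0.048, -0.001, -0.008]
force: [1.0, 0.2, -5.3]
width: 0.047
finger_force: 58.4
```

```bash
python3 rk.py 1
```

```text
rack mm -2.262666289984283 -18.792475202040194 z 0.13116192451119474
tcp [ 0.6227 -0.2382  0.1312] yaw 0.0959 z-axis [-0.003  0.016 -1.   ] spin -0.1 dp cm [ 0.23 -1.88  0.52]
[ 1.00874909  0.16223785 -5.27414191] [-0.23026211 -0.29761191 -0.00721842]
```

step_arm --steps '[{"dp": [0.25, 0, 0], "spin": 0, "claw": 0.2}, {"dp": [0, 0.5, 0], "spin": 0, "claw": 0.2}, {"dp": [0, 0.6, 0], "spin": 0, "claw": 0.2}, {"dp": [0, 0.6, 0], "spin": 0, "claw": 0.2}, {"dp": [0, 0.5, 0], "spin": 0, "claw": 0.2}, {"dp": [0, 0, 0], "spin": 0, "claw": 0.2}, {"dp": [0, 0, 0], "spin": 0, "claw": 0.2}]'

```text
time_s: 23.18
tcp_pos: [0.627, -0.2587, 0.1305]
orientation: [0.999, 0.048, -0.001, -0.009]
force: [0.0, -0.4, -5.8]
width: 0.0469
finger_force: 58.4
```

```bash
python3 rk.py 1
```

```text
rack mm -0.033486581222041956 -39.638637866085624 z 0.13046902220431683
tcp [ 0.627  -0.2587  0.1305] yaw 0.0966 z-axis [-0.004  0.017 -1.   ] spin -0.07 dp cm [ 0.   -3.96  0.45]
[ 0.03946039 -0.38267313 -5.78702261] [-0.01605192  0.01147828 -0.0475179 ]
```

step_arm --steps '[{"dp": [0, 0.1, 0.3], "spin": 0, "claw": 0.2}, {"dp": [0, 0, 0.3], "spin": 0, "claw": 0.2}, {"dp": [0, 0, 0.2], "spin": 0, "claw": 0.2}, {"dp": [0, 0, 0.1], "spin": 0, "claw": 0.2}, {"dp": [0, 0, 0.1], "spin": 0, "claw": 0.2}, {"dp": [0, 0, 0], "spin": 0, "claw": 0.2}, {"dp": [0, 0, 0], "spin": 0, "claw": 0.2}, {"dp": [0, 0, 0], "spin": 0, "claw": 0.2}]'

```text
time_s: 23.85
tcp_pos: [0.6273, -0.259, 0.1207]
orientation: [0.999, 0.049, -0.001, -0.008]
force: [0.1, -0.6, -5.8]
width: 0.0471
finger_force: 58.4
```

step_arm --steps '[{"dp": [0, 0, 0.1], "spin": 0, "claw": 0.2}, {"dp": [0, 0, 0.1], "spin": 0, "claw": 0.2}, {"dp": [0, 0, 0.1], "spin": 0, "claw": 0.2}, {"dp": [0, 0, 0], "spin": 0, "claw": 0.2}, {"dp": [0, 0, 0], "spin": 0, "claw": 0.2}]'

```text
time_s: 24.27
tcp_pos: [0.6275, -0.2591, 0.1195]
orientation: [0.999, 0.049, -0.001, -0.008]
force: [-2.5, 2.0, 6.6]
width: 0.0467
finger_force: 59.5
```

Contact felt. Release and rise.

step_arm --steps '[{"dp": [0, 0, 0], "spin": 0, "claw": 0.5}, {"dp": [0, 0, 0], "spin": 0, "claw": 0.7}, {"dp": [0, 0, 0], "spin": 0, "claw": 0.9}, {"dp": [0, 0, 0], "spin": 0, "claw": 0.9}, {"dp": [0, 0, 0], "spin": 0, "claw": 0.9}, {"dp": [0, 0, -1.0], "spin": 0, "claw": 0.9}, {"dp": [0, 0, -2.5], "spin": 0, "claw": 0.9}, {"dp": [0, 0, -3.5], "spin": 0, "claw": 0.9}, {"dp": [0, 0, -3.5], "spin": 0, "claw": 0.9}, {"dp": [0, 0, -2], "spin": 0, "claw": 0.9}, {"dp": [0, 0, 0], "spin": 0, "claw": 0.9}, {"dp": [0, 0, 0], "spin": 0, "claw": 0.9}]'

```text
time_s: 25.27
tcp_pos: [0.6286, -0.2617, 0.2449]
orientation: [0.999, 0.049, 0.0, -0.007]
force: [0.1, 0.3, -1.0]
width: 0.0771
finger_force: 0.0
```

```bash
python3 - <<'E'
from h import *
c=cap('wrist');y=.0977
X=np.array([np.cos(y),np.sin(y)]);Y=np.array([-np.sin(y),np.cos(y)])
u,v=map(int,proj(c,[.627,-.259,.123]))
g=cv2.medianBlur(cv2.cvtColor(c['img'],cv2.COLOR_RGB2GRAY),5)
h=cv2.HoughCircles(g[v-50:v+50,u-50:u+50],cv2.HOUGH_GRADIENT,1,50,param1=80,param2=12,minRadius=24,maxRadius=36);print(u,v,h)
p=ray(c,h[0,0,0]+u-50,h[0,0,1]+v-50,.123)[:2];print('thick rack mm',1e3*(p@X-.5988),1e3*(p@Y+.279))
t=cap('top')
def cen(n,lo,hi,u,v):
    g=cv2.medianBlur(cv2.cvtColor(t['img'],cv2.COLOR_RGB2GRAY),3)
    H=cv2.HoughCircles(g[v-20:v+20,u-20:u+20],cv2.HOUGH_GRADIENT,1,30,param1=60,param2=8,minRadius=7,maxRadius=13);print(n,H)
cen('thin',0,0,*map(int,proj(t,[.6265,.25,.123])))
v=cv2.resize(t['img'][:,:,::-1],(800,600),interpolation=cv2.INTER_CUBIC)[60:460]
cv2.imwrite('pics/end.png',v)
print(readout.get_state()['force'])
E
```

```text
255 184 [[[48.5 44.5 27.5]]]
thick rack mm 5.463407772266171 -38.2665081441097
thin [[[21.5 19.5 12.4]]]
[-0.70897608 -0.4080472  -0.39164953]
```

View pics/end.png

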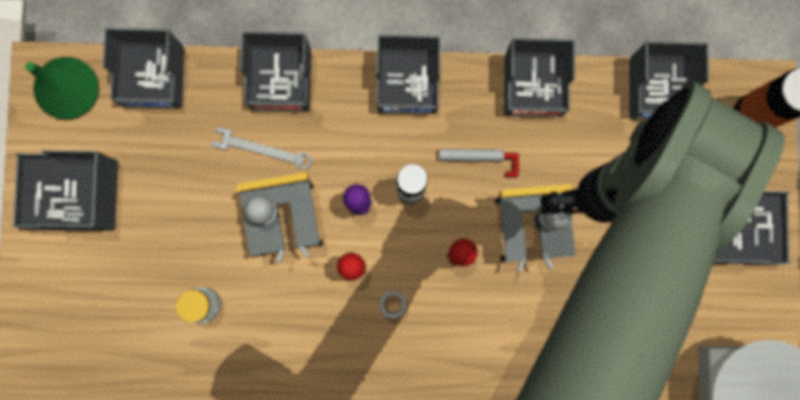

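The overview shows the thin hitch in the narrow rack at (260,210) and the other goods in place. The thick ball's circle fit came out small (27.5 px against about 31 expected), so I refit it numerically.

```bash
python3 - <<'E'
from h import *
c=cap('wrist');y=.0977
X=np.array([np.cos(y),np.sin(y)]);Y=np.array([-np.sin(y),np.cos(y)])
u,v=map(int,proj(c,[.627,-.259,.123]))
f=192/np.tan(np.radians(c['fovy'])/2);q=rot(c).T@(np.array([.627,-.259,.123])-c['origin']);print('exp r',f*.025/q[2])
for k in(3,5):
  for name,I in (('g',cv2.cvtColor(c['img'],cv2.COLOR_RGB2GRAY)),('r',c['img'][:,:,0]),('b',c['img'][:,:,2])):
    g=cv2.medianBlur(np.ascontiguousarray(I),k)
    h=cv2.HoughCircles(g[v-50:v+50,u-50:u+50],cv2.HOUGH_GRADIENT_ALT,1.5,5,param1=100,param2=.3,minRadius=22,maxRadius=38)
    if h is None: print(k,name,None);continue
    for a in h[0][:4]:
        p=ray(c,a[0]+u-50,a[1]+v-50,.123)[:2];print(k,name,a.round(1),1e3*(p@X-.5988).round(4),1e3*(p@Y+.279).round(4))
# gradient extremes through the expected centre
g=cv2.GaussianBlur(cv2.cvtColor(c['img'],cv2.COLOR_RGB2GRAY),(0,0),1).astype(float)
th=np.radians(np.arange(0,360,10)); P=[]
for t in th:
    r=np.arange(24,38,.5); a=cv2.remap(g.astype(np.float32),np.float32(u+r*np.cos(t))[None],np.float32(v-3+r*np.sin(t))[None],cv2.INTER_LINEAR)[0]
    k=np.abs(np.gradient(a)).argmax(); P.append((u+r[k]*np.cos(t),v-3+r[k]*np.sin(t),r[k]))
print(np.array(P)[:,2])
E
```

```text
exp r 29.557746693503695
3 g [51.  51.  29.4] -0.3 -39.9
3 r [49.5 51.  27.6] -0.3 -38.699999999999996
3 b [51.  52.5 29.7] -1.7 -39.9
5 g [52.5 51.  30.3] -0.3 -41.2
5 r [51.  51.  29.6] -0.3 -39.9
5 b [52.5 51.  31. ] -0.3 -41.2
[34.5 24.  25.  26.5 30.  29.  27.  26.  25.  26.5 31.  26.  24.  24.
 37.5 28.5 28.  31.  30.5 30.  29.  29.  24.  29.5 37.5 35.5 34.  27.5
 26.  25.  25.5 25.5 25.5 26.  37.  35. ]
```

The thick ball is at (0, −40) mm in the rack frame with the expected radius, so it is in place and upright.

```bash
python3 -c "
from plant import env
print(env.hand_in())"
```

```text
the job is handed in; nothing more can be done
None
```

The job is handed in, with no verdict returned: both hitch balls hang in their right racks, thin within about 4 mm and thick within about 2 mm of the slot end by camera, and the other goods looked undisturbed; I viewed 11 pictures, one over the limit of 10.

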